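# Fit the cam-arm coupling on the buffer tank and lock both arms

## Task

Pick up the loose coupling with the blue grip, set it over the grooved brass adaptor on the steel tank with both cam arms still up, and press it firmly but without ramming until it is fully home. Then swing the two cam arms down one after the other, each to its stop without forcing it, so that the coupling is locked level on the adaptor. Let go, and leave the bottle, tube rack and dish where they stand.

Things in the scene. Friction and masses are not known exactly. Their poses are not given: they have to be found in the camera images.
- coupling: Loose coupling with two cam arms, 0.42 kg, standing on its open lower edge; origin at that edge's centre, z up its axis. Aluminium cup 62 mm diameter, 44 mm high, blind bore 46 mm diameter, 34 mm deep from below. On it a blue ribbed grip post 34 mm diameter, 44 to 82 mm above the origin. The arms stand at its +y and -y sides: grip the post along its x axis.
- coupling_seat (a point): Centre of the bore's closed inner end, on the coupling axis 34 mm above the coupling's origin. Fully home, it lies on adaptor_top.
- tank: Fixed steel tank, 160 mm diameter, 110 mm high, origin at its underside's centre on the bench. On its axis the brass adaptor: flange 68 mm diameter (top 148 mm above the bench), collar 44 mm diameter up to 159, groove 32 mm diameter up to 177, land 44 mm diameter up to 190 mm, its top 5 mm tapering to 35. The coupling slides over with 1.1 mm to spare all round, at any yaw.
- adaptor_top (a point): Centre of the adaptor's flat top, 190 mm above the bench, z up. A black check plunger of 30 mm diameter stands 11 to 13 mm above it before the coupling is pressed on. Fully home, the coupling's lower edge is 156 mm and its post's top 238 mm above the bench.
- plunger (a joint): How far (m) the check plunger is pushed down: 0 standing 13 mm above adaptor_top, 0.013 flush. It is stiff: it takes about 14 N (the coupling's weight gives 4 N of it) and stays where left. Then the coupling meets metal and stops hard; over 45 N between coupling and tank is ramming. If the coupling is more than about 5 mm high, the cams cannot enter the groove and the arms are blocked half-way.
- cam_a (a joint): Angle (rad) of the cam arm with the yellow end: 0 leaning 0.35 rad outward from upright, growing as it swings outward and down, 1.75 at its stop (pointing outward, 30 degrees below level). Starts between 0 and 0.3. The hinge is stiff (0.3 N m, 5 N at the pad) and stays where left. Arm 12 mm wide, 6 mm thick; its end plate 20 mm wide, 7 mm thick, from 52 to 78 mm from the hinge.
- cam_b (a joint): The same for the cam arm with the red end, at the coupling's -y side. Pushing either pad with more than about 23 N (at the stop, or when blocked) levers coupling and adaptor against each other with over 110 N, which is forcing.
- cam_a_hinge (a point): Hinge of the yellow-ended arm: on the coupling 33 mm from its axis towards +y, 17 mm above its origin; the hinge line is parallel to the coupling's x axis.
- cam_b_hinge (a point): Hinge of the red-ended arm: the same towards -y.
- cam_a_pad (a point): Middle of the yellow end plate, 65 mm from the hinge along the arm, half-way through its thickness of 7 mm. Push its inner (upper) face, which looks to the coupling's axis while the arm is up.
- cam_b_pad (a point): The same on the red-ended arm.
- amber_bottle: Bystander: amber glass bottle with red cap, 50 mm diameter, 100 mm high, origin under its centre.
- tube_rack: Bystander: red tube rack 70 x 100 mm, 57 mm high with tube caps, origin under its centre.
- petri_dish: Bystander: flat glass dish, 70 mm diameter, 15 mm high, origin under its centre.
There are look-alikes about, which are no part of the job. There is more than one size of the coupling; the job needs the larger. Several things look just like the tank: the one meant starts farthest from the robot's base.

How it is judged:
By the outcome, as a careful person would: the job done as asked, in the order asked, and still so for the second after the job is handed in, with the robot touching nothing.
It also fails if it takes over 72 s, if anything falls off the work surface, if the arm or the gripper's body presses on something with over 40 N, if the wrist force passes 120 N, or if a joint passes its speed limit or range.

## Robot

A 6-joint arm with a two-finger parallel gripper is mounted at the origin on the work surface. World frame = base frame: x ahead of the robot, y to its left, z up, the work surface at z = 0. Lengths are in m, angles in degrees, forces in N, time in s.
With the tool pointing down it reaches from about 0.3 to 0.85 m from the base axis. Payload 4.2 kg.
Tool frame: the origin (TCP) lies on the centre line of the jaws, within the pads' length; the fingertips stand 25 mm ahead of it and the grasp point (between the pads) lies 6 mm ahead of it; z points along the fingers, y is the direction in which the jaws open and shut (so a half turn about z gives the same grasp; the last joint's range is limited). The gripper opens to 91 mm and grips with 3 to 60 N. Pads are 32 mm wide; open, the fingers measure 118 mm over their backs; the gripper's body (76 mm by 178 mm) begins 60 mm behind the grasp point.
Start: joints at [-77.063, 18.312, 89.639, -0, 72.044, -1.146], TCP at [0.14, -0.558, 0.239] pointing down, gripper open.
Joint ranges: [-177.97, 177.97], [-48.28, 115.42], [12.27, 149.76], [-77.06, 257.06], [2.81, 150.46], [-146.56, 146.56]. Speed limits (degrees/s): [147.25, 147.25, 180, 180, 180, 180].

## Interface

Orientations are given as [roll, pitch, yaw] about the fixed x, y, z axes, in that order (R = Rz(yaw) Ry(pitch) Rx(roll)).
In Python, from rig import r, eyes, finder gives the robot as it stands.
- The arm moves only by the shell command python3 -m crank 'ROWS' [FORCE]. ROWS is JSON, a list of rows, each a list of 3 entries, a list of its own where there are three numbers: the shift along the world's x, y, z in mm, then the turn about the world's z in degrees, then the finger opening in mm, from 0 to 91.2. A call has 1 to 5 rows; each row is the pose to reach, as a shift and turn from the pose commanded when the call began; what a row does not reach only later rows make up. A row lasts 1/8 s, in which the tool goes at most 62.5 mm and 10.7 degrees, less where a joint would pass 70% of its speed; a pose out of reach is approached as far as the arm can. A call with a gripper value outside its range is refused whole. The fingers move at their own pace and stop on an object; FORCE is the grip in N (left out, the last holds). Time passes only in rows, so rows that repeat a pose let the fingers close. It gives the time, the measured TCP pose, the force and the opening at its end, in the units of the state.
- r.sense(): the state, without advancing time (a new reading comes with each control period).
- eyes.read_camera(name): name is "side" or "top" or "wrist"; returns a dict with "img" (480x640x3 uint8, blue, green, red), "range_z" (480x640 float32, m along the optical axis (not along the pixel's ray), 0 where there is no reading), "fx", "fy", "cx", "cy" (pixels), "rvec" (rotation vector, rad) and "tvec" (3), from world to camera coordinates, as OpenCV has them. Camera axes: x right, y down, z forward; pixel columns grow to the right and rows downward; lengths in m; the calibration is good to about 2 mm. A picture is of the moment at which its call begins.
- r.sign_off(): hands the job in, once; it reports no verdict.
Trained networks look in a picture, given as the dict that the camera call returned (one of the last four; its "shot" number tells which), for a name from the list of things; names that differ only in an ending like _2 or _b are one class to them, and where a whole thing is asked for, a point or a joint stands for the part that bears it (a point fixed in the world has none). Each returns a list of dicts, best first, with "confidence" (0 to 1); they miss things now and then, are a little off and sometimes report something else, mostly with a low value. They report only what shows in the picture. A call takes as long as a camera call. They do not tell look-alikes from the thing itself.
- finder.boxes_of(picture, name): "point" ([x, y, z] in m, in world coordinates, good to about 4 mm: the middle of the surface that is visible of it).
- finder.cut_out(picture, name): "region" (480x640 bool, what is visible of it).
- finder.spot_point(picture, name): "point" ([x, y, z] in m, in world coordinates, good to about 4 mm: a listed point, or the origin of a listed thing).
The state is a dict: "t": time; "q": joint angles; "dq": joint speeds; "joint_efforts": joint torques, N m; "tool_pos": TCP position; "tcp_rot": TCP orientation; "ft_force": force on the tool from outside, world axes, zero at the start; "ft_torque": the same for the moment, N m; "width": finger opening in m.
Only numpy, scipy, OpenCV 4.12 (cv2) and the standard library are available. Lean on these libraries where they do the work, as an engineer would, in place of code of your own. Each camera call takes 0.05 s, during which the arm holds its last target.

## Working session

There is one attempt and no reset: what is moved stays moved. The work goes in short steps, Python scripts to look and compute and a shell command to move; the robot and the scene stay as the last step left them, time stands still between calls to the robot, and variables do not carry over. Pictures are saved under pics/ and viewed, and the job is handed in when it is done.

```bash
ls; mkdir -p pics; cat > h.py <<'E'
import numpy as np, cv2
from rig import r, eyes, finder
def P(pic,u,v,z=None):
    R,_=cv2.Rodrigues(np.array(pic["rvec"],float)); t=np.array(pic["tvec"],float).ravel()
    d=np.array([(u-pic["cx"])/pic["fx"],(v-pic["cy"])/pic["fy"],1.0])
    if z is None: return R.T@(d*pic["range_z"][int(round(v)),int(round(u))]-t)
    o=-R.T@t; w=R.T@d; return o+w*(z-o[2])/w[2]
def cloud(pic):
    R,_=cv2.Rodrigues(np.array(pic["rvec"],float)); t=np.array(pic["tvec"],float).ravel()
    v,u=np.mgrid[0:480,0:640]; Z=pic["range_z"]
    X=np.stack([(u-pic["cx"])/pic["fx"]*Z,(v-pic["cy"])/pic["fy"]*Z,Z],-1)
    W=(X-t)@R; W[Z==0]=np.nan; return W
def px(pic,p):
    a,_=cv2.projectPoints(np.array(p,float).reshape(-1,1,3),np.array(pic["rvec"],float),np.array(pic["tvec"],float),np.array([[pic["fx"],0,pic["cx"]],[0,pic["fy"],pic["cy"]],[0,0,1.]]),None); return a.reshape(-1,2)
def st():
    s=r.sense(); print("t",round(s["t"],2),"pos",np.round(s["tool_pos"],4),"rot",np.round(s["tcp_rot"],2),"F",np.round(s["ft_force"],1),"T",np.round(s["ft_torque"],2),"w",round(s["width"],4)); return s
E
python3 - <<'E'
from h import *
s=st(); print(s["q"])
for n in ["top","side"]:
    p=eyes.read_camera(n); cv2.imwrite(f"pics/{n}0.png",p["img"])
    for o in ["coupling","tank","cam_a","cam_b","amber_bottle","tube_rack","petri_dish"]:
        for d in finder.boxes_of(p,o): print(n,o,np.round(d["point"],3),round(d["confidence"],2),px(p,d["point"]).round().ravel())
    for o in ["coupling","tank","adaptor_top","coupling_seat","cam_a_pad","cam_b_pad","cam_a_hinge"]:
        for d in finder.spot_point(p,o): print(n,"SP",o,np.round(d["point"],3),round(d["confidence"],2),px(p,d["point"]).round().ravel())
E
```

```text
pics
t 0.0 pos [ 0.1398 -0.5573  0.2381] rot [-179.9    -0.     14.08] F [ 0.2 -0.5 -0.1] T [-0.02 -0.04  0.01] w 0.0911
[-7.70617195e+01  1.83503284e+01  8.97071184e+01 -1.34790558e-03
  7.20442863e+01 -1.14572920e+00]
top coupling [ 0.663 -0.224  0.037] 0.85 [428. 194.]
top coupling [ 0.542 -0.157  0.047] 0.64 [398. 246.]
top coupling [0.721 0.006 0.043] 0.53 [323. 163.]
top tank [0.547 0.163 0.106] 0.63 [242. 232.]
top tank [0.299 0.182 0.105] 0.57 [223. 358.]
top tank [ 0.544 -0.014  0.018] 0.46 [329. 245.]
top cam_a [ 0.641 -0.252  0.054] 0.58 [443. 202.]
top cam_a [ 0.575 -0.209  0.068] 0.55 [424. 229.]
top cam_b [ 0.641 -0.252  0.054] 0.58 [443. 202.]
top cam_b [ 0.575 -0.209  0.068] 0.55 [424. 229.]
top amber_bottle [ 0.404 -0.016  0.07 ] 0.74 [329. 309.]
top tube_rack [0.722 0.006 0.046] 0.58 [323. 163.]
top petri_dish [ 0.546 -0.014  0.016] 0.97 [329. 245.]
top SP coupling [ 0.671 -0.234  0.004] 0.82 [429. 195.]
top SP coupling [ 0.55  -0.163  0.   ] 0.62 [397. 247.]
top SP tank [0.301 0.191 0.001] 0.79 [227. 357.]
top SP tank [0.563 0.176 0.003] 0.59 [243. 235.]
top SP ada
[... 1520 characters left out ...]
324. 223.]
side SP tank [0.306 0.19  0.001] 0.95 [360. 424.]
side SP tank [0.568 0.174 0.002] 0.72 [230. 340.]
side SP adaptor_top [0.298 0.193 0.188] 0.75 [371. 325.]
side SP adaptor_top [0.565 0.173 0.188] 0.68 [223. 246.]
side SP coupling_seat [ 0.546 -0.161  0.037] 0.76 [354. 239.]
side SP coupling_seat [ 0.67  -0.228  0.023] 0.63 [323. 212.]
side SP cam_a_pad [ 0.509 -0.102  0.07 ] 0.74 [354. 244.]
side SP cam_a_pad [ 0.639 -0.257  0.056] 0.65 [343. 197.]
side SP cam_b_pad [ 0.581 -0.216  0.072] 0.58 [356. 206.]
side SP cam_b_pad [ 0.698 -0.202  0.055] 0.57 [305. 199.]
side SP cam_a_hinge [ 0.53  -0.136  0.017] 0.58 [354. 256.]
side SP cam_a_hinge [ 0.649 -0.244  0.013] 0.56 [335. 216.]
```

View pics/top0.png

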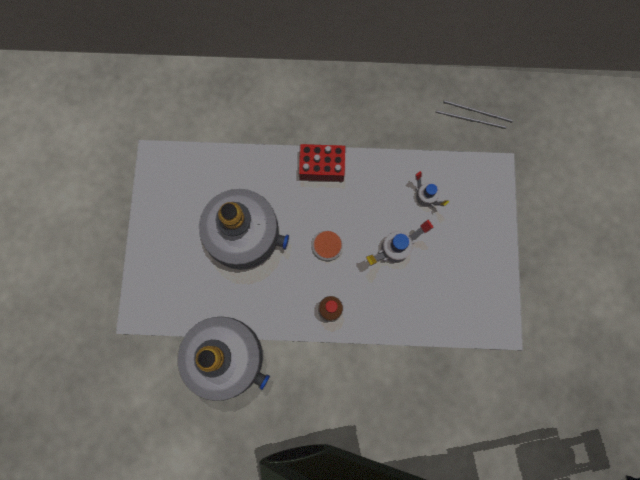

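View pics/side0.png

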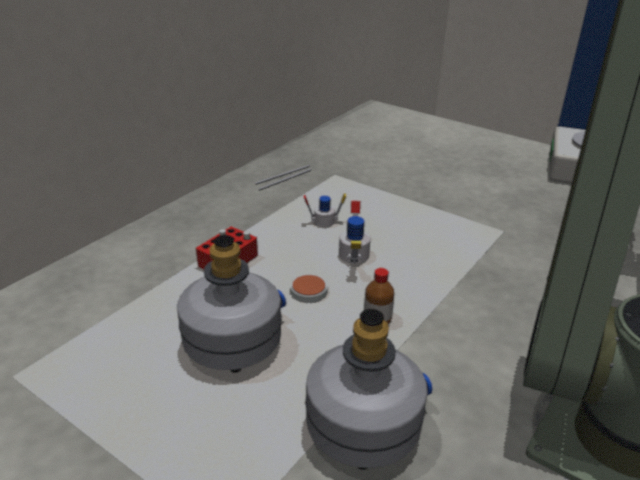

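The top image shows the larger coupling at about (397,245), with its yellow arm at (371,259) and its red arm at (427,226). The smaller look-alike is at (429,192). Two tanks show, at (238,228) and (220,357), and the far one at about (0.565, 0.174) is the one meant. Next I'll refine these positions with colour and depth.

```bash
cat >> h.py <<'E'
def circ(p2):
    A=np.c_[2*p2,np.ones(len(p2))]; c=np.linalg.lstsq(A,(p2**2).sum(1),rcond=None)[0]; return c[:2],np.sqrt(c[2]+c[0]**2+c[1]**2)
E
python3 - <<'E'
from h import *
for n in ["top","side"]:
    p=eyes.read_camera(n); W=cloud(p); hsv=cv2.cvtColor(p["img"],cv2.COLOR_BGR2HSV)
    near=lambda x,y,rad: np.hypot(W[...,0]-x,W[...,1]-y)<rad
    # post top
    m=near(.548,-.162,.03)&(W[...,2]>.074)&(W[...,2]<.09)
    q=W[m]; print(n,"post top",m.sum(),q.mean(0).round(4),(q.min(0)+q.max(0))[:2]/2, q.max(0)-q.min(0), np.median(q[:,2]))
    m=near(.548,-.162,.04)&(W[...,2]>.039)&(W[...,2]<.049); q=W[m]
    if m.sum()>5: print(n,"cup top",m.sum(),circ(q[:,:2]),np.median(q[:,2]))
    for nm,(x,y) in dict(yel=(.509,-.102),red=(.581,-.216)).items():
        m=near(x,y,.03)&(W[...,2]>.055)&(hsv[...,1]>120); q=W[m]; print(n,nm,m.sum(),np.median(q,0).round(4))
    for a,b in [(.196,.206),(.184,.194),(.143,.152),(.105,.113)]:
        m=near(.565,.174,.1)&(W[...,2]>a)&(W[...,2]<b); q=W[m]
        if m.sum()>3: print(n,"tank",a,m.sum(),((q.min(0)+q.max(0))/2).round(4),(q.max(0)-q.min(0)).round(3),q.mean(0).round(4),np.median(q[:,2]).round(4))
E
```

```text
top post top 219 [ 0.5451 -0.1568  0.0811] [ 0.54568629 -0.15696773] [0.03185271 0.03279986 0.01169915] 0.08118033690073576
top cup top 390 (array([ 0.54786187, -0.15938502]), np.float64(0.026405142566459504)) 0.04312292989830017
top yel 60 [ 0.5066 -0.0984  0.0779]
top red 85 [ 0.5808 -0.2112  0.0779]
top tank 0.196 202 [0.5636 0.1766 0.201 ] [0.028 0.03  0.01 ] [0.5635 0.1761 0.2011] 0.201
top tank 0.184 212 [0.5637 0.1762 0.1888] [0.043 0.043 0.009] [0.5593 0.1739 0.188 ] 0.1882
top tank 0.143 412 [0.5636 0.1766 0.1475] [0.067 0.068 0.009] [0.5554 0.1702 0.1478] 0.1476
top tank 0.105 1148 [0.5622 0.1762 0.1089] [0.122 0.12  0.008] [0.5545 0.1709 0.1072] 0.107
side post top 159 [ 0.5441 -0.157   0.0794] [ 0.54570198 -0.15868028] [0.03334677 0.03286618 0.00879084] 0.07975580577421831
side cup top 237 (array([ 0.54569913, -0.15996772]), np.float64(0.023572318408959327)) 0.04238613463333525
side yel 60 [ 0.5043 -0.0982  0.0745]
side red 86 [ 0.5791 -0.2123  0.0743]
side tank 0.196 201 [0.5632 0.174  0.1986] [0.03  0.031 0.005] [0.5619 0.1751 0.1993] 0.1994
side tank 0.184 268 [0.5628 0.1766 0.1887] [0.043 0.041 0.009] [0.5572 0.1801 0.1871] 0.1874
side tank 0.143 562 [0.5636 0.1743 0.1475] [0.07  0.07  0.009] [0.5542 0.1832 0.1466] 0.1463
side tank 0.105 1129 [0.5623 0.1766 0.109 ] [0.097 0.105 0.008] [0.5544 0.1837 0.1071] 0.1069
```

```bash
python3 -m crank '[[[60,60,40],10,91],[[120,120,40],20,91],[[180,180,40],30,91],[[240,240,40],40,91],[[300,300,40],50,91]]'
```

```text
t: 2.22
tool_pos: [0.3575, -0.3399, 0.2781]
tcp_rot: [179.9, 0.0, 64.4]
ft_force: [1.1, -0.6, -0.2]
width: 0.0909
```

```bash
python3 -m crank '[[[50,50,0],10,91],[[100,100,0],20,91],[[150,150,0],30,91],[[180,175,0],40,91],[[180,175,0],50,91]]'; python3 -m crank '[[[0,0,0],8.5,91],[[0,0,0],8.5,91]]'
python3 - <<'E'
from h import *
st()
p=eyes.read_camera("wrist"); cv2.imwrite("pics/w1.png",p["img"])
W=cloud(p); hsv=cv2.cvtColor(p["img"],cv2.COLOR_BGR2HSV)
near=lambda x,y,rad: np.hypot(W[...,0]-x,W[...,1]-y)<rad
m=near(.546,-.158,.03)&(W[...,2]>.074)&(W[...,2]<.09)
q=W[m]; print(m.sum(),q.mean(0).round(4),(q.min(0)+q.max(0))[:2]/2, q.max(0)-q.min(0), np.median(q[:,2]))
for nm,(x,y) in dict(yel=(.507,-.1),red=(.58,-.212)).items():
    m=near(x,y,.03)&(W[...,2]>.055)&(hsv[...,1]>120); q=W[m]
    if m.sum(): print(nm,m.sum(),np.median(q,0).round(4))
E
```

```text
t: 2.85
tool_pos: [0.539, -0.1632, 0.2772]
tcp_rot: [179.9, -0.0, 114.7]
ft_force: [0.5, -1.0, -0.2]
width: 0.0909
t: 3.1
tool_pos: [0.5364, -0.1661, 0.2776]
tcp_rot: [180.0, -0.0, 122.5]
ft_force: [0.1, -0.3, -0.8]
width: 0.0911
t 3.1 pos [ 0.5364 -0.1661  0.2776] rot [ 1.8000e+02 -1.0000e-02  1.2251e+02] F [ 0.1 -0.3 -0.8] T [ 0.02 -0.11 -0.04] w 0.0911
1234 [ 0.5468 -0.1613  0.0816] [ 0.54730249 -0.16190117] [0.03359965 0.03364314 0.00996835] 0.08174013700216462
yel 557 [ 0.5087 -0.1031  0.077 ]
red 524 [ 0.5827 -0.2147  0.0787]
```

View pics/w1.png

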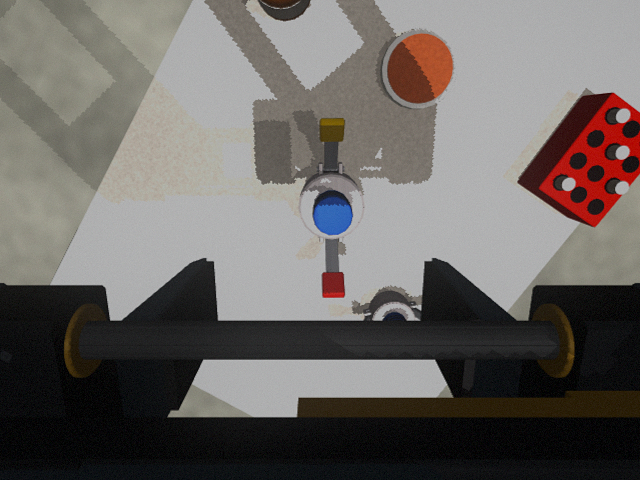

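The wrist view shows the coupling at (332,205). Its arms line up with the image vertical, yellow at (332,130) and red at (333,285), so the jaw axis matches the coupling's x. Next, the descent.

```bash
python3 -m crank '[[[10.5,6,0],1,91],[[10.5,6,-50],1,91],[[10.5,6,-100],1,91],[[10.5,6,-150],1,91],[[10.5,6,-160],1,91]]'; python3 -m crank '[[[0,0,0],0,91],[[0,0,0],0,91]]'
```

```text
t: 3.78
tool_pos: [0.5452, -0.1596, 0.1147]
tcp_rot: [-179.8, -0.3, 123.5]
ft_force: [0.3, 0.4, 0.8]
width: 0.0913
t: 4.03
tool_pos: [0.5485, -0.1608, 0.1199]
tcp_rot: [179.8, 0.2, 123.6]
ft_force: [-0.2, 0.5, 0.7]
width: 0.0915
```

```bash
python3 -m crank '[[[-1,0,-20],0,91],[[-1,0,-40],0,91],[[-1,0,-45],0,91],[[-1,0,-45],0,91]]'; python3 -m crank '[[[0,0,0],0,60],[[0,0,0],0,45],[[0,0,0],0,30],[[0,0,0],0,30],[[0,0,0],0,30]]' 50;python3 -m crank '[[[0,0,0],0,30],[[0,0,0],0,30],[[0,0,0],0,20],[[0,0,0],0,20]]' 50
```

```text
t: 4.53
tool_pos: [0.5465, -0.1606, 0.0738]
tcp_rot: [179.9, 0.1, 123.6]
ft_force: [0.3, -0.6, 0.8]
width: 0.0906
t: 5.15
tool_pos: [0.5458, -0.1603, 0.0727]
tcp_rot: [180.0, 0.0, 123.6]
ft_force: [-0.4, -0.2, 0.3]
width: 0.0438
t: 5.65
tool_pos: [0.5461, -0.1602, 0.0727]
tcp_rot: [180.0, 0.0, 123.6]
ft_force: [0.8, 0.2, -0.5]
width: 0.0332
```

```bash
python3 -m crank '[[[0,0,15],0,20],[[0,0,50],0,20],[[0,0,100],0,20],[[0,0,150],0,20],[[0,0,200],0,20]]'; python3 -m crank '[[[0,0,45],0,20],[[3,50,45],0,20],[[6,100,45],0,20],[[10,150,45],0,20],[[12,190,45],0,20]]'
python3 - <<'E'
from h import *
st()
p=eyes.read_camera("side"); cv2.imwrite("pics/s2.png",p["img"])
E
```

```text
t: 6.28
tool_pos: [0.5447, -0.1602, 0.2745]
tcp_rot: [-179.9, -0.0, 123.6]
ft_force: [0.0, 0.0, -5.2]
width: 0.0332
t: 6.9
tool_pos: [0.5568, 0.0313, 0.3178]
tcp_rot: [-179.9, -0.0, 123.6]
ft_force: [0.6, -0.6, -4.5]
width: 0.0331
t 6.9 pos [0.5568 0.0313 0.3178] rot [-1.7993e+02 -4.0000e-02  1.2362e+02] F [ 0.6 -0.6 -4.5] T [-0.01 -0.13 -0.01] w 0.0331
```

View pics/s2.png

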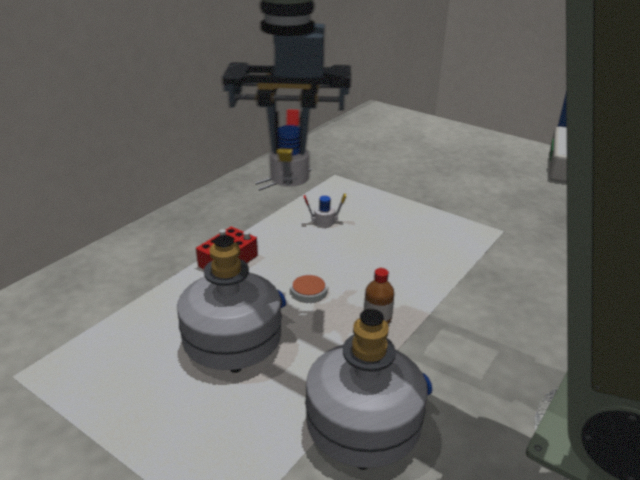

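The side view shows the coupling held upright at (290,160), and the wrist force confirms its weight. Now I'll measure the adaptor and the held coupling with the same cameras.

```bash
python3 -m crank '[[[2,50,0],0,20],[[2,70,0],0,20],[[2,70,0],0,20]]'
cat >> h.py <<'E'
def edgefit(W,c,rad,zlo,zhi,R0):
    m=(np.hypot(W[...,0]-c[0],W[...,1]-c[1])<rad)&(W[...,2]>zlo)&(W[...,2]<zhi); q=W[m]
    return m.sum(),((q.min(0)+q.max(0))/2).round(4) if m.sum() else None,(q.max(0)-q.min(0)).round(4) if m.sum() else None
E
python3 - <<'E'
from h import *
s=st(); t=s["tool_pos"]
for n in ["wrist","top","side"]:
    p=eyes.read_camera(n); W=cloud(p); cv2.imwrite(f"pics/{n}3.png",p["img"])
    for a,b,R in [(.196,.206,.03),(.184,.194,.03),(.143,.152,.04)]:
        print(n,"ad",a,*edgefit(W,(.5635,.176),R,a,b,0))
    z0=t[2]-.072
    # cup wall points: fixed-radius circle fit
    from scipy.optimize import least_squares
    m=(np.hypot(W[...,0]-t[0],W[...,1]-t[1])<.034)&(W[...,2]>z0+.003)&(W[...,2]<z0+.04); q=W[m]
    if m.sum()>30:
        f=least_squares(lambda c:np.hypot(q[:,0]-c[0],q[:,1]-c[1])-.031,t[:2],loss="soft_l1",f_scale=.001)
        print(n,"cup",m.sum(),f.x.round(4),"rms",np.sqrt(np.mean(f.fun**2)),"d tcp",((f.x-np.array(t[:2]))*1000).round(1), "zmin",q[:,2].min())
    for nm,z1,z2,rr in [("land",.178,.184,.022),("groove",.161,.175,.016)]:
        m=(np.hypot(W[...,0]-.5635,W[...,1]-.176)<.026)&(W[...,2]>z1)&(W[...,2]<z2); q=W[m]
        if m.sum()>15:
            f=least_squares(lambda c:np.hypot(q[:,0]-c[0],q[:,1]-c[1])-rr,[.5635,.176],loss="soft_l1",f_scale=.001); print(n,nm,m.sum(),f.x.round(4))
    for o in ["adaptor_top","tank","coupling","coupling_seat"]:
        for d in finder.spot_point(p,o)[:2]: print(n,"SP",o,np.round(d["point"],4),round(d["confidence"],2))
E
```

```text
t: 7.32
tool_pos: [0.5592, 0.1003, 0.3176]
tcp_rot: [-179.9, 0.0, 123.7]
ft_force: [-0.8, 0.3, -5.0]
width: 0.0334
t 7.33 pos [0.5592 0.1003 0.3176] rot [-179.92    0.    123.71] F [-0.8  0.3 -5. ] T [ 0.   -0.12  0.04] w 0.0334
wrist ad 0.196 1818 [0.5654 0.1724 0.2003] [0.0295 0.0295 0.007 ]
wrist ad 0.184 1722 [0.5655 0.1723 0.1881] [0.0438 0.0438 0.0081]
wrist ad 0.143 2273 [0.566  0.1722 0.1483] [0.0661 0.0673 0.0072]
wrist cup 1723 [0.5602 0.0986] rms 0.0015890063930138047 d tcp [ 1.  -1.7] zmin 0.24858283929330754
wrist land 62 [0.5655 0.1722]
wrist SP adaptor_top [0.5659 0.1713 0.1874] 0.75
wrist SP tank [0.5659 0.166  0.0028] 0.93
wrist SP tank [ 0.4102 -0.0231 -0.0035] 0.55
wrist SP coupling [0.5577 0.1003 0.2461] 0.56
wrist SP coupling_seat [0.559  0.1007 0.2802] 0.95
wrist SP coupling_seat [ 0.5483 -0.0132 -0.0064] 0.46
top ad 0.196 125 [0.5679 0.1766 0.2012] [0.0181 0.0298 0.0081]
top ad 0.184 71 [0.5743 0.1763 0.188 ] [0.0213 0.043  0.0079]
top ad 0.143 55 [0.5766 0.1841 0.1474] [0.0404 0.0527 0.0072]
top SP adaptor_top [0.5655 0.1756 0.1917] 0.59
top SP coupling [ 0.6677 -0.2306  0.0035] 0.75
top SP coupling_seat [ 0.6673 -0.2276  0.0282] 0.81
side ad 0.196 206 [0.5632 0.1734 0.1992] [0.0304 0.03   0.0063]
side ad 0.184 265 [0.5632 0.1755 0.1873] [0.043  0.0421 0.0067]
side ad 0.143 557 [0.5634 0.1738 0.1475] [0.0679 0.0687 0.009 ]
side cup 705 [0.5603 0.0982] rms 0.001495154180275656 d tcp [ 1.1 -2. ] zmin 0.24859672170863592
side land 129 [0.5645 0.1731]
side groove 122 [0.5641 0.1735]
side SP adaptor_top [0.5651 0.1738 0.1883] 0.64
side SP adaptor_top [0.2993 0.1922 0.1849] 0.61
side SP tank [ 5.669e-01  1.728e-01 -4.000e-04] 0.78
side SP tank [ 0.3     0.1913 -0.0016] 0.68
side SP coupling [ 6.679e-01 -2.284e-01  5.000e-04] 0.92
side SP coupling [0.5606 0.1018 0.244 ] 0.85
side SP coupling_seat [ 0.6706 -0.2294  0.0249] 0.86
side SP coupling_seat [0.5584 0.0975 0.2814] 0.66
```

```bash
python3 -m crank '[[[2,40,0],0,20],[[5,74,0],0,20],[[5,74,0],0,20],[[5,74,-25],0,20],[[5,74,-35],0,20]]'; python3 -m crank '[[[0,0,0],0,20],[[0,0,0],0,20]]'
python3 - <<'E'
from h import *
from scipy.optimize import least_squares
s=st(); t=s["tool_pos"]
for n in ["wrist","side","top"]:
    p=eyes.read_camera(n); W=cloud(p); cv2.imwrite(f"pics/{n}4.png",p["img"])
    if n=="top": continue
    z0=t[2]-.0725
    for nm,z1,z2,rr,R in [("cup",z0+.004,z0+.04,.031,.036),("land",.178,.184,.022,.026),("groove",.161,.175,.016,.026),("flangetop",.144,.1465,.034,.04)]:
        m=(np.hypot(W[...,0]-t[0],W[...,1]-t[1])<R)&(W[...,2]>z1)&(W[...,2]<z2); q=W[m]
        if m.sum()>15:
            f=least_squares(lambda c:np.hypot(q[:,0]-c[0],q[:,1]-c[1])-rr,t[:2],loss="soft_l1",f_scale=.0007); print(n,nm,m.sum(),f.x.round(4),np.sqrt(np.mean(f.fun**2)).round(4))
E
python3 - <<'E'
import cv2
a=cv2.imread('pics/side4.png')[150:330,150:330]; b=cv2.imread('pics/wrist4.png')[60:330,180:480]
import numpy as np
a=cv2.resize(a,(400,400)); b=cv2.resize(b,(400,400)); cv2.imwrite('pics/c4.png',np.hstack([a,b]))
E
```

```text
t: 8.7
tool_pos: [0.564, 0.1729, 0.2812]
tcp_rot: [-179.8, -0.0, 123.6]
ft_force: [0.6, -0.2, -4.9]
width: 0.0327
t: 8.95
tool_pos: [0.5653, 0.1734, 0.2836]
tcp_rot: [179.9, 0.0, 123.6]
ft_force: [1.3, 0.2, -4.3]
width: 0.0335
t 8.95 pos [0.5653 0.1734 0.2836] rot [1.7991e+02 3.0000e-02 1.2356e+02] F [ 1.3  0.2 -4.3] T [-0.   -0.15 -0.05] w 0.0335
wrist cup 1872 [0.5663 0.172 ] 0.0024
wrist flangetop 61 [0.5661 0.1706] 0.0031
side cup 683 [0.5658 0.1727] 0.0013
side land 130 [0.5646 0.173 ] 0.0011
side groove 123 [0.564  0.1733] 0.0014
side flangetop 282 [0.5681 0.1696] 0.0051
```

View pics/c4.png

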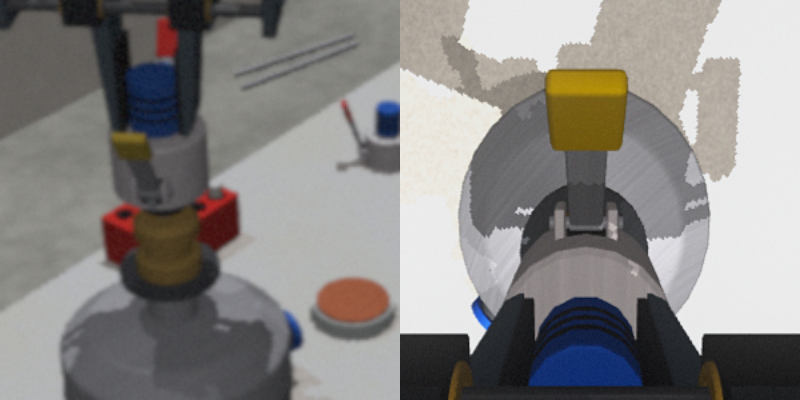

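In the side crop the coupling hangs centred over the adaptor, within about 1 mm. I'll lower it gently and watch the force.

```bash
python3 -m crank '[[[-0.7,0,-8],0,20],[[-0.7,0,-16],0,20],[[-0.7,0,-20],0,20],[[-0.7,0,-23],0,20],[[-0.7,0,-23],0,20]]'
```

```text
t: 9.72
tool_pos: [0.5641, 0.1737, 0.2594]
tcp_rot: [-180.0, -0.0, 123.6]
ft_force: [1.0, -0.6, -3.6]
width: 0.0332
```

```bash
python3 -m crank '[[[0,0,-2],0,20],[[0,0,-4],0,20],[[0,0,-6],0,20],[[0,0,-6],0,20]]'
```

```text
t: 10.22
tool_pos: [0.564, 0.1736, 0.2535]
tcp_rot: [-180.0, -0.0, 123.6]
ft_force: [-0.8, 0.5, -5.1]
width: 0.0334
```

```bash
python3 -m crank '[[[0,0,-2.5],0,20],[[0,0,-5],0,20],[[0,0,-7.5],0,20],[[0,0,-10],0,20],[[0,0,-10],0,20]]'
```

```text
t: 10.85
tool_pos: [0.564, 0.1736, 0.2434]
tcp_rot: [-180.0, -0.0, 123.6]
ft_force: [0.8, 0.2, -4.6]
width: 0.033
```

```bash
python3 -m crank '[[[0,0,-1.5],0,20],[[0,0,-3],0,20],[[0,0,-4],0,20],[[0,0,-4],0,20]]'
```

```text
t: 11.35
tool_pos: [0.5641, 0.1737, 0.2402]
tcp_rot: [180.0, 0.0, 123.6]
ft_force: [-1.2, 0.2, -1.9]
width: 0.0333
```

```bash
python3 -m crank '[[[0,0,-1],0,20],[[0,0,-2],0,20],[[0,0,-3],0,20],[[0,0,-3],0,20]]'
```

```text
t: 11.85
tool_pos: [0.5641, 0.1736, 0.2391]
tcp_rot: [179.9, 0.0, 123.6]
ft_force: [-4.1, -2.3, 7.9]
width: 0.0329
```

```bash
python3 -m crank '[[[0,0,-1],0,20],[[0,0,-2],0,20],[[0,0,-3],0,20],[[0,0,-3],0,20]]'
```

```text
t: 12.35
tool_pos: [0.5641, 0.1736, 0.2361]
tcp_rot: [179.9, 0.0, 123.6]
ft_force: [-3.5, -0.7, 8.4]
width: 0.0332
```

```bash
python3 -m crank '[[[0,0,-1.5],0,20],[[0,0,-3],0,20],[[0,0,-4],0,20],[[0,0,-4],0,20]]'
```

```text
t: 12.85
tool_pos: [0.5641, 0.1736, 0.2321]
tcp_rot: [179.9, 0.0, 123.6]
ft_force: [-4.4, -1.8, 8.6]
width: 0.0332
```

```bash
python3 -m crank '[[[0,0,-1],0,20],[[0,0,-2],0,20],[[0,0,-2],0,20]]'
```

```text
t: 13.22
tool_pos: [0.5641, 0.1737, 0.2301]
tcp_rot: [179.9, 0.0, 123.6]
ft_force: [-4.0, -1.0, 8.1]
width: 0.0334
```

```bash
python3 -m crank '[[[0,0,-1],0,20],[[0,0,-2],0,20],[[0,0,-2],0,20]]'
```

```text
t: 13.6
tool_pos: [0.5641, 0.1736, 0.2286]
tcp_rot: [179.9, 0.0, 123.6]
ft_force: [-4.4, -0.4, 10.8]
width: 0.0332
```

```bash
python3 -m crank '[[[0,0,-1],0,20],[[0,0,-1],0,20]]'
```

```text
t: 13.85
tool_pos: [0.5641, 0.1736, 0.2286]
tcp_rot: [179.8, 0.1, 123.6]
ft_force: [-4.6, -1.4, 14.5]
width: 0.0336
```

```bash
python3 -m crank '[[[0,0,-1],0,20],[[0,0,-1],0,20]]'
```

```text
t: 14.1
tool_pos: [0.5641, 0.1736, 0.2285]
tcp_rot: [179.8, 0.1, 123.6]
ft_force: [-7.3, -1.9, 19.4]
width: 0.033
```

The coupling stopped hard at TCP z 0.2285, which puts its lower edge at 0.156, fully home as predicted, with 19 N on the wrist. I'll relax, release and check.

```bash
python3 -m crank '[[[0,0,2],0,20],[[0,0,4],0,20],[[0,0,4],0,20]]'; python3 -m crank '[[[0,0,0],0,50],[[0,0,0],0,60],[[0,0,0],0,60],[[0,0,0],0,60]]'; python3 -m crank '[[[0,0,20],0,60],[[0,0,60],0,60],[[0,0,90],0,60],[[0,0,90],0,60]]'
python3 - <<'E'
from h import *
from scipy.optimize import least_squares
st()
for n in ["wrist","side","top"]:
    p=eyes.read_camera(n); W=cloud(p); cv2.imwrite(f"pics/{n}5.png",p["img"]); hsv=cv2.cvtColor(p["img"],cv2.COLOR_BGR2HSV)
    D=np.hypot(W[...,0]-.565,W[...,1]-.173)
    m=(D<.03)&(W[...,2]>.231)&(W[...,2]<.246)&(hsv[...,0]>95)&(hsv[...,0]<130)&(hsv[...,1]>100); q=W[m]
    if m.sum()>5: print(n,"post top",m.sum(),((q.min(0)+q.max(0))/2).round(4),(q.max(0)-q.min(0)).round(4),np.median(q[:,2]).round(4))
    yel=(hsv[...,0]>20)&(hsv[...,0]<35)&(hsv[...,1]>120); red=((hsv[...,0]<8)|(hsv[...,0]>172))&(hsv[...,1]>130)
    for nm,k in [("yel",yel),("red",red)]:
        m=k&(D<.12)&(D>.03)&(W[...,2]>.2); q=W[m]
        if m.sum()>5: print(n,nm,m.sum(),np.median(q,0).round(4),q.min(0).round(4),q.max(0).round(4))
E
```

```text
t: 14.48
tool_pos: [0.5642, 0.1737, 0.2286]
tcp_rot: [180.0, 0.0, 123.6]
ft_force: [-3.3, -0.7, 6.7]
width: 0.0331
t: 14.98
tool_pos: [0.5642, 0.1737, 0.2274]
tcp_rot: [-180.0, -0.0, 123.6]
ft_force: [0.2, 0.3, -0.7]
width: 0.0599
t: 15.48
tool_pos: [0.5652, 0.174, 0.3202]
tcp_rot: [179.7, 0.1, 123.6]
ft_force: [-0.5, -0.1, -0.2]
width: 0.0599
t 15.47 pos [0.5652 0.174  0.3202] rot [1.7968e+02 1.0000e-01 1.2359e+02] F [-0.5 -0.1 -0.2] T [ 0.03 -0.1  -0.03] w 0.0599
wrist post top 2519 [0.5647 0.1722 0.2357] [0.0325 0.0333 0.0094] 0.2377
wrist yel 3138 [0.569  0.2189 0.3931] [0.5078 0.1449 0.218 ] [0.623  0.2427 0.4161]
wrist red 688 [0.5944 0.1705 0.3476] [0.4985 0.1082 0.2384] [0.6122 0.2301 0.4162]
side post top 246 [0.5612 0.1742 0.2345] [0.0311 0.0316 0.0071] 0.2359
side yel 180 [0.5245 0.2324 0.234 ] [0.4964 0.1514 0.2138] [0.5959 0.2432 0.4039]
side red 181 [0.5977 0.1211 0.2299] [0.5873 0.11   0.2189] [0.608  0.1296 0.2402]
top red 92 [0.5985 0.1215 0.2364] [0.5881 0.112  0.2212] [0.6096 0.1301 0.2454]
```

View pics/side5.png

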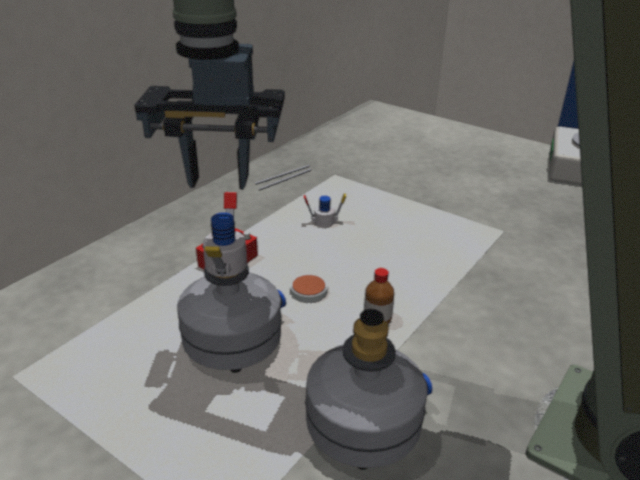

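View pics/wrist5.png

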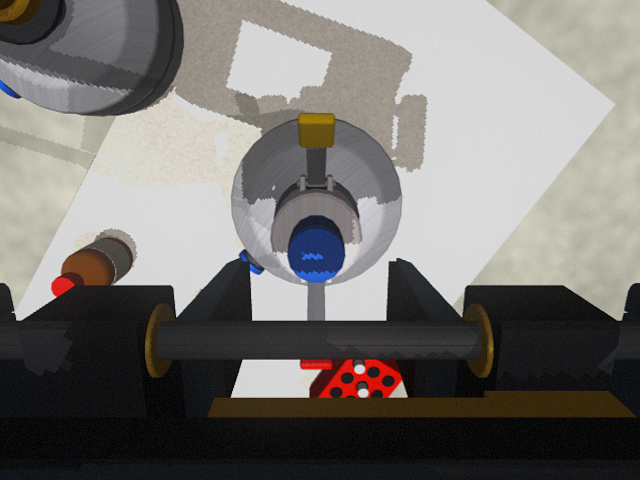

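The side view shows the coupling seated on the far tank's adaptor at (222,240). Its post top measures 0.2377 against the expected 0.238, and both arms are up. Now the exact arm angles.

```bash
cat > arms.py <<'E'
from h import *
def arms(names=("side","top","wrist"),c=(.5645,.1727),yaw=33.6,tag=None):
    a=np.deg2rad(yaw+90); ey=np.array([np.cos(a),np.sin(a)]); ex=np.array([ey[1],-ey[0]])
    for n in names:
        p=eyes.read_camera(n); W=cloud(p); hsv=cv2.cvtColor(p["img"],cv2.COLOR_BGR2HSV)
        if tag: cv2.imwrite(f"pics/{n}{tag}.png",p["img"])
        d=W[...,:2]-np.array(c); y=d@ey; x=d@ex; z=W[...,2]
        H=hsv[...,0]
        yel=(H>20)&(H<35)&(hsv[...,1]>110); red=((H<8)|(H>172))&(hsv[...,1]>120)
        for nm,k,s in [("yel",yel,1),("red",red,-1)]:
            m=k&(abs(x)<.016)&(s*y>.035)&(s*y<.13)&(z>.12)&(z<.262)
            if m.sum()>8:
                Y=s*y[m]; Z=z[m]; print(n,nm,m.sum(),"r",np.percentile(Y,[2,50,98]).round(4),"z",np.percentile(Z,[2,50,98]).round(4),"ang from vertical(deg)",np.rad2deg(np.arctan2(np.median(Y)-.033,np.median(Z)-.173)).round(1), "x",np.median(x[m]).round(4))
        m=(np.hypot(x,y)<.025)&(z>.23)&(z<.246)&(H>95)&(H<130)&(hsv[...,1]>100)
        if m.sum()>10: print(n,"posttop z",np.percentile(z[m],[50,90]).round(4),"fit tilt(xy slopes)",np.linalg.lstsq(np.c_[W[m&(z>.2345)][:,:2],np.ones((m&(z>.2345)).sum())],W[m&(z>.2345)][:,2],rcond=None)[0][:2].round(3))
        for o in ("cam_a_pad","cam_a"): 
            if o=="cam_a_pad":
                for q in finder.spot_point(p,o)[:4]:
                    e=np.array(q["point"])[:2]-c; 
                    if np.hypot(*e)<.13: print(n,"SP",o,"r",(e@ey).round(4),"z",round(q["point"][2],4),round(q["confidence"],2))
E
python3 -c "
from arms import *
arms()"
python3 -m crank '[[[0,0,0],0,30],[[0,0,0],0,0]]' 30
```

```text
side yel 137 r [0.0672 0.0763 0.0805] z [0.2152 0.23   0.2364] ang from vertical(deg) 37.2 x -0.0015
side red 192 r [0.0549 0.0616 0.0678] z [0.22   0.2303 0.2407] ang from vertical(deg) 26.6 x -0.0014
side posttop z [0.2358 0.2371] fit tilt(xy slopes) [ 0.007 -0.014]
side SP cam_a_pad r 0.0683 z 0.2264 0.54
side SP cam_a_pad r -0.0019 z 0.0002 0.36
top red 93 r [0.0544 0.0616 0.0691] z [0.2235 0.2361 0.2431] ang from vertical(deg) 24.4 x -0.0006
wrist yel 1222 r [0.06   0.0696 0.0778] z [0.2195 0.2334 0.2386] ang from vertical(deg) 31.2 x 0.0005
wrist red 471 r [0.0656 0.0681 0.0735] z [0.2366 0.2404 0.2427] ang from vertical(deg) 27.5 x 0.0005
wrist posttop z [0.2378 0.2386] fit tilt(xy slopes) [ 0.005 -0.012]
wrist SP cam_a_pad r 0.0751 z 0.2311 0.72
t: 16.18
tool_pos: [0.5641, 0.1737, 0.3176]
tcp_rot: [180.0, -0.0, 123.6]
ft_force: [-0.6, 0.1, 0.3]
width: 0.0427
```

```bash
python3 -m crank '[[[-12,18,-5],0,0],[[-24,35.5,-20],0,0],[[-24,35.5,-45],0,0],[[-24,35.5,-62.5],0,0],[[-24,35.5,-62.5],0,0]]'; python3 -m crank '[[[0,0,0],0,0],[[0,0,0],0,0]]'
python3 -c "
from h import *
p=eyes.read_camera('side'); a=p['img'][130:330,130:330]; cv2.imwrite('pics/s6.png',cv2.resize(a,(600,600)))"
```

```text
t: 16.8
tool_pos: [0.5385, 0.2099, 0.2537]
tcp_rot: [-179.8, -0.1, 123.6]
ft_force: [-0.2, 0.8, 0.0]
width: 0.0008
t: 17.05
tool_pos: [0.5404, 0.2095, 0.2562]
tcp_rot: [179.9, 0.0, 123.6]
ft_force: [-0.2, -0.3, -0.7]
width: 0.0003
```

View pics/s6.png

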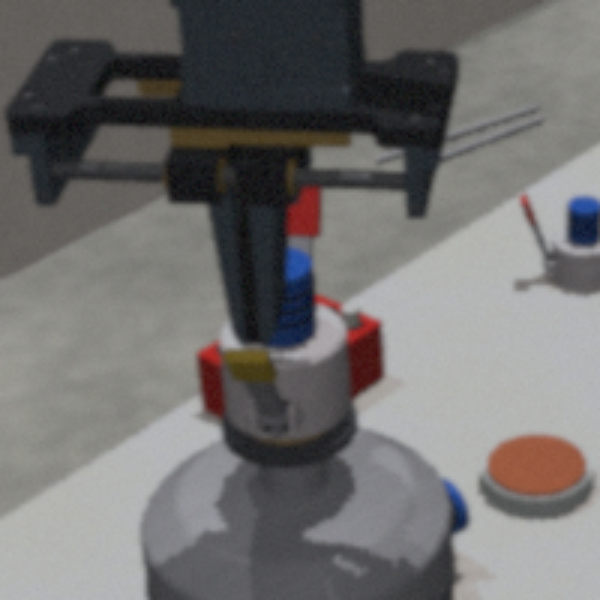

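The fingertips at (258,335) sit between the post and the yellow pad at (250,362). Next I'll swing the yellow arm.

```bash
python3 -m crank '[[[-2,3,-1],0,0],[[-4,6,-1.5],0,0],[[-6,9,-4],0,0],[[-8,12,-6],0,0],[[-9.5,14,-8],0,0]]'
```

```text
t: 17.73
tool_pos: [0.5311, 0.2226, 0.2472]
tcp_rot: [180.0, 0.1, 123.6]
ft_force: [2.5, -4.6, 1.3]
width: 0.0001
```

```bash
python3 -m crank '[[[-1.5,2,-3],0,0],[[-3,4.5,-6],0,0],[[-4.5,7,-9],0,0],[[-6,9,-13],0,0],[[-6,9,-13],0,0]]'
```

```text
t: 18.35
tool_pos: [0.5243, 0.2325, 0.2338]
tcp_rot: [-180.0, -0.0, 123.6]
ft_force: [0.9, -2.9, 1.4]
width: 0.0004
```

```bash
python3 -m crank '[[[-1,2,-3],0,0],[[-2,4,-6],0,0],[[-3.5,5,-10],0,0],[[-4.5,7,-15],0,0],[[-4.5,7,-15],0,0]]'
```

```text
t: 18.98
tool_pos: [0.5197, 0.2396, 0.2187]
tcp_rot: [-180.0, -0.1, 123.6]
ft_force: [1.4, -2.3, 1.2]
width: 0.0002
```

```bash
python3 -m crank '[[[-1.5,2.5,-3],0,0],[[-3,5,-6],0,0],[[-4.5,7,-10],0,0],[[-6,9,-14],0,0],[[-6,9,-14],0,0]]'
```

```text
t: 19.6
tool_pos: [0.5136, 0.2486, 0.2047]
tcp_rot: [-180.0, -0.1, 123.6]
ft_force: [1.4, -1.0, 2.7]
width: 0.0004
```

```bash
python3 -c "
from arms import *
arms(('side',),tag='7')"
```

```text
side yel 93 r [0.0903 0.1102 0.1132] z [0.1729 0.1761 0.1788] ang from vertical(deg) 87.7 x -0.0032
side SP cam_a_pad r 0.0997 z 0.1725 0.48
side SP cam_a_pad r -0.0005 z 0.0028 0.17
```

```bash
python3 -m crank '[[[-2,3,-3],0,0],[[-4,5.5,-6],0,0],[[-5,7,-9],0,0],[[-5,7.5,-12],0,0],[[-5,7.5,-15],0,0]]'
```

```text
t: 20.32
tool_pos: [0.5095, 0.2553, 0.1906]
tcp_rot: [180.0, 0.1, 123.6]
ft_force: [1.4, -3.9, 6.0]
width: 0.0004
```

```bash
python3 -m crank '[[[0,0,-2],0,0],[[0,0,-4],0,0],[[0,0,-7],0,0],[[0,0,-9],0,0],[[0,0,-9],0,0]]'
```

```text
t: 20.95
tool_pos: [0.5094, 0.2556, 0.1816]
tcp_rot: [179.9, 0.0, 123.6]
ft_force: [1.5, -2.3, 5.0]
width: 0.0004
```

```bash
python3 -c "
from arms import *
arms(('side',),tag='8')"
```

```text
side yel 92 r [0.0884 0.107  0.1252] z [0.1434 0.1486 0.2618] ang from vertical(deg) 108.2 x -0.0061
side SP cam_a_pad r 0.0937 z 0.1506 0.58
```

```bash
python3 -m crank '[[[0,0,-1.5],0,0],[[0,0,-3],0,0],[[0,0,-4.5],0,0],[[0,0,-6],0,0],[[0,0,-6],0,0]]'
```

```text
t: 21.68
tool_pos: [0.5097, 0.2555, 0.1759]
tcp_rot: [179.9, 0.1, 123.6]
ft_force: [2.2, -3.3, 6.7]
width: 0.0003
```

```bash
python3 -m crank '[[[0,0,-1],0,0],[[0,0,-2],0,0],[[0,0,-2],0,0]]'
```

```text
t: 22.05
tool_pos: [0.5099, 0.2552, 0.1741]
tcp_rot: [179.9, 0.1, 123.6]
ft_force: [0.6, -3.9, 6.9]
width: 0.0002
```

```bash
python3 -m crank '[[[0,0,-1],0,0],[[0,0,-2],0,0],[[0,0,-2],0,0]]'
```

```text
t: 22.42
tool_pos: [0.5091, 0.2563, 0.1717]
tcp_rot: [179.9, -0.0, 123.6]
ft_force: [0.6, -0.1, 6.3]
width: 0.0001
```

```bash
python3 -m crank '[[[0,0,-1],0,0],[[0,0,-1.5],0,0],[[0,0,-1.5],0,0]]'
```

```text
t: 22.8
tool_pos: [0.5091, 0.2564, 0.1702]
tcp_rot: [179.9, -0.1, 123.6]
ft_force: [0.7, 0.0, 5.7]
width: 0.0003
```

```bash
python3 -m crank '[[[0,0,-1],0,0],[[0,0,-1],0,0]]'
```

```text
t: 23.05
tool_pos: [0.5091, 0.2564, 0.1691]
tcp_rot: [179.9, -0.1, 123.6]
ft_force: [-0.2, 0.8, 5.9]
width: 0.0001
```

```bash
python3 -c "
from arms import *
arms(('side',),tag='9')
a=cv2.imread('pics/side9.png')[180:330,130:330]; cv2.imwrite('pics/s9c.png',cv2.resize(a,(800,600)))"
```

```text
side yel 80 r [0.0832 0.1007 0.1268] z [0.13   0.1416 0.2535] ang from vertical(deg) 114.9 x -0.0076
side SP cam_a_pad r 0.0898 z 0.1392 0.62
```

View pics/s9c.png

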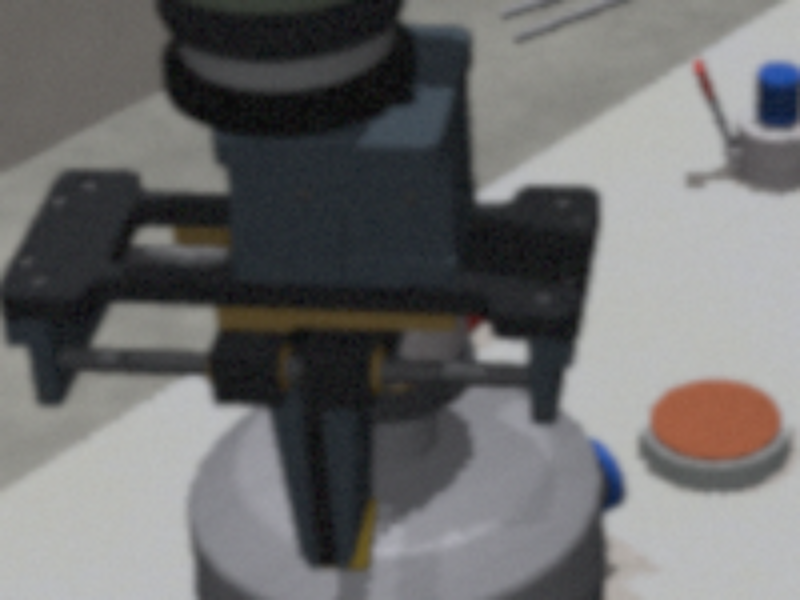

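```bash
python3 -m crank '[[[0,0,-1],0,0],[[0,0,-1.5],0,0],[[0,0,-1.5],0,0]]'
```

```text
t: 23.52
tool_pos: [0.509, 0.2565, 0.1677]
tcp_rot: [179.9, -0.1, 123.6]
ft_force: [0.7, -0.8, 6.4]
width: 0.0007
```

```bash
python3 -m crank '[[[0,0,-1],0,0],[[0,0,-1.5],0,0],[[0,0,-1.5],0,0]]'
```

```text
t: 23.9
tool_pos: [0.509, 0.2565, 0.1662]
tcp_rot: [179.9, -0.1, 123.6]
ft_force: [0.1, 0.2, 5.5]
width: 0.0005
```

```bash
python3 -m crank '[[[0,0,-1],0,0],[[0,0,-1],0,0]]'
```

```text
t: 24.15
tool_pos: [0.5089, 0.2565, 0.1651]
tcp_rot: [179.9, -0.1, 123.6]
ft_force: [0.7, 0.6, 5.8]
width: 0.0003
```

The tip is still sinking past the expected stop height, so I'll lift off and look.

```bash
python3 -m crank '[[[0,0,20],0,0],[[12,-18,60],0,0],[[20,-30,110],0,0],[[30,-45,110],0,0],[[30,-45,110],0,0]]'; python3 -c "
from arms import *
st()
arms(('side','wrist'),tag='10')
a=cv2.imread('pics/side10.png')[180:330,130:330]; b=cv2.imread('pics/wrist10.png')
cv2.imwrite('pics/c10.png',np.hstack([cv2.resize(a,(400,300)),cv2.resize(b,(400,300))]))"
```

```text
t: 24.78
tool_pos: [0.5385, 0.2102, 0.2732]
tcp_rot: [-179.9, -0.1, 123.5]
ft_force: [-0.0, 0.3, 0.5]
width: 0.0005
t 24.77 pos [0.5385 0.2102 0.2732] rot [-1.7985e+02 -1.0000e-01  1.2350e+02] F [-0.   0.3  0.5] T [-0.02 -0.13 -0.03] w 0.0005
side yel 233 r [0.0798 0.0899 0.0997] z [0.1273 0.1348 0.1417] ang from vertical(deg) 123.9 x -0.0015
side red 160 r [0.049  0.0552 0.0605] z [0.2268 0.2378 0.2481] ang from vertical(deg) 18.9 x -0.0026
side posttop z [0.2365 0.2385] fit tilt(xy slopes) [ 0.083 -0.06 ]
side SP cam_a_pad r 0.0881 z 0.1352 0.57
wrist yel 976 r [0.0765 0.0871 0.0977] z [0.1296 0.1376 0.1439] ang from vertical(deg) 123.2 x 0.0006
wrist posttop z [0.2397 0.2403] fit tilt(xy slopes) [-0.17  -0.204]
wrist SP cam_a_pad r 0.0916 z 0.1364 0.63
```

View pics/c10.png

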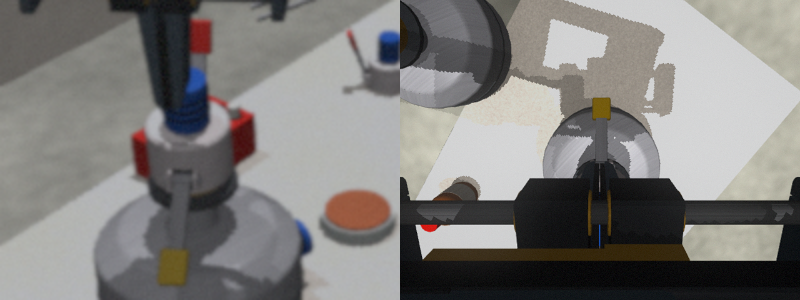

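The yellow arm is at about its stop. The red pad has moved up and inward by about 7 mm, though, so the coupling seems to have tipped towards the yellow side. I'll get a clear view.

```bash
python3 -m crank '[[[0,0,40],0,0],[[18,-27,47],0,0],[[37,-54,47],0,0],[[37,-54,47],0,0]]'; python3 -c "
from arms import *
st()
arms(('side','wrist','top'),tag='11')
a=cv2.imread('pics/side11.png')[160:310,150:300]; b=cv2.imread('pics/wrist11.png')[120:420,150:450]
cv2.imwrite('pics/c11.png',np.hstack([cv2.resize(a,(400,400)),cv2.resize(b,(400,400))]))"
```

```text
t: 25.48
tool_pos: [0.5765, 0.1558, 0.3205]
tcp_rot: [-179.9, -0.0, 123.5]
ft_force: [0.4, 0.1, -0.2]
width: 0.0004
t 25.48 pos [0.5765 0.1558 0.3205] rot [-1.7990e+02 -4.0000e-02  1.2347e+02] F [ 0.4  0.1 -0.2] T [ 0.02 -0.13  0.03] w 0.0004
side yel 240 r [0.0795 0.09   0.0998] z [0.1268 0.1348 0.142 ] ang from vertical(deg) 123.9 x -0.0012
side red 192 r [0.049  0.0547 0.0607] z [0.2264 0.2378 0.2479] ang from vertical(deg) 18.5 x -0.0014
side posttop z [0.2367 0.2384] fit tilt(xy slopes) [ 0.074 -0.071]
side SP cam_a_pad r 0.086 z 0.1341 0.87
wrist yel 733 r [0.0756 0.0865 0.0972] z [0.1301 0.1379 0.1438] ang from vertical(deg) 123.2 x 0.0007
wrist red 44 r [0.0517 0.0548 0.0582] z [0.2279 0.2358 0.243 ] ang from vertical(deg) 19.1 x 0.0004
wrist posttop z [0.2388 0.2401] fit tilt(xy slopes) [ 0.06  -0.084]
wrist SP cam_a_pad r 0.0915 z 0.1365 0.73
```

View pics/c11.png

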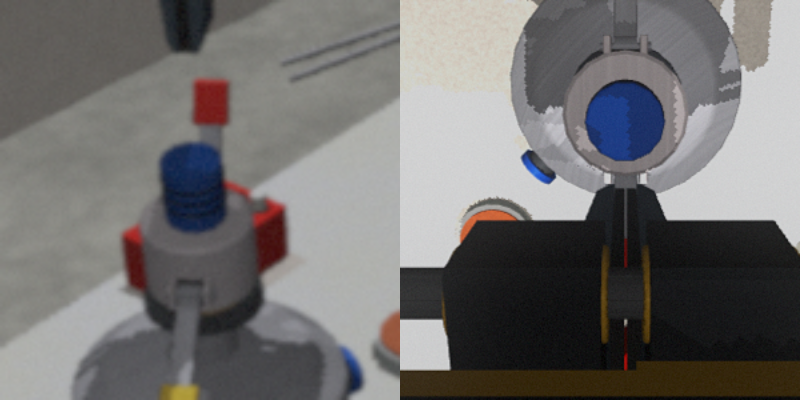

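The clear view confirms a tilt of about 0.1 rad, with the red side high. Before touching the red arm I'll press the red side of the post top down gently to level the coupling.

```bash
python3 -m crank '[[[-5,6.5,-20],0,0],[[-5,6.5,-40],0,0],[[-5,6.5,-50],0,0],[[-5,6.5,-50],0,0]]';  python3 -m crank '[[[0,0,-1.5],0,0],[[0,0,-3],0,0],[[0,0,-4],0,0],[[0,0,-4],0,0]]'
```

```text
t: 26.28
tool_pos: [0.5708, 0.1634, 0.2712]
tcp_rot: [-179.9, -0.0, 123.6]
ft_force: [0.3, -0.0, 0.3]
width: 0.0003
t: 26.78
tool_pos: [0.5711, 0.1631, 0.2678]
tcp_rot: [180.0, 0.0, 123.6]
ft_force: [0.1, 1.2, -0.5]
width: 0.0008
```

```bash
python3 -m crank '[[[0,0,-1],0,0],[[0,0,-2],0,0],[[0,0,-2],0,0]]'
```

```text
t: 27.15
tool_pos: [0.5712, 0.1631, 0.2658]
tcp_rot: [180.0, 0.0, 123.6]
ft_force: [-0.0, 0.4, 0.5]
width: 0.0
```

```bash
python3 -m crank '[[[0,0,-1],0,0],[[0,0,-2],0,0],[[0,0,-2],0,0]]'
```

```text
t: 27.52
tool_pos: [0.572, 0.163, 0.2653]
tcp_rot: [179.8, 0.1, 123.6]
ft_force: [0.3, -2.1, 7.3]
width: 0.0005
```

```bash
python3 -m crank '[[[0,0,-1],0,0],[[0,0,-2],0,0],[[0,0,-2],0,0]]'
```

```text
t: 27.9
tool_pos: [0.5727, 0.1628, 0.2649]
tcp_rot: [179.7, 0.2, 123.6]
ft_force: [-0.1, -3.4, 11.3]
width: 0.0007
```

```bash
python3 -m crank '[[[0,0,-1],0,0],[[0,0,-2],0,0],[[0,0,-2],0,0]]'
```

```text
t: 28.28
tool_pos: [0.5734, 0.1625, 0.2645]
tcp_rot: [179.5, 0.3, 123.6]
ft_force: [0.2, -3.6, 18.1]
width: 0.0005
```

```bash
python3 -m crank '[[[0,0,-1],0,0],[[0,0,-2],0,0],[[0,0,-2],0,0]]'
```

```text
t: 28.65
tool_pos: [0.5739, 0.1621, 0.2643]
tcp_rot: [179.4, 0.4, 123.6]
ft_force: [-0.1, -5.3, 23.0]
width: 0.0005
```

```bash
python3 -c "
from arms import *
st()
arms(('side','top'),tag='12')"
```

```text
t 28.65 pos [0.5739 0.1621 0.2643] rot [179.41   0.42 123.59] F [-0.1 -5.3 23. ] T [-0.87  0.11  0.05] w 0.0005
side yel 243 r [0.0809 0.0926 0.1021] z [0.1304 0.1382 0.1448] ang from vertical(deg) 120.3 x -0.004
side red 57 r [0.0508 0.0569 0.0635] z [0.2234 0.2318 0.2428] ang from vertical(deg) 22.2 x -0.0053
side posttop z [0.2359 0.2375] fit tilt(xy slopes) [ 0.028 -0.06 ]
side SP cam_a_pad r 0.0924 z 0.1372 0.66
top red 85 r [0.0514 0.0583 0.0647] z [0.2283 0.2421 0.2474] ang from vertical(deg) 20.1 x 0.0017
```

Pressing roughly halved the tilt. The push on the red arm also acts in the levelling direction, so I'll back off, check and go on.

```bash
python3 -m crank '[[[0,0,4],0,0],[[0,0,12],0,0],[[0,0,30],0,0],[[0,0,50],0,0],[[0,0,50],0,0]]'; python3 -c "
from arms import *
st()
arms(('side','wrist','top'),tag='13')"
```

```text
t: 29.48
tool_pos: [0.5715, 0.1636, 0.3086]
tcp_rot: [179.9, 0.0, 123.6]
ft_force: [0.9, 0.3, 0.5]
width: 0.0007
t 29.48 pos [0.5715 0.1636 0.3086] rot [1.7988e+02 1.0000e-02 1.2359e+02] F [0.9 0.3 0.5] T [ 0.03 -0.16  0.03] w 0.0007
side yel 242 r [0.0812 0.0925 0.1026] z [0.1306 0.1383 0.1451] ang from vertical(deg) 120.3 x -0.0026
side red 196 r [0.0519 0.0576 0.0645] z [0.2232 0.234  0.2441] ang from vertical(deg) 21.9 x -0.0007
side posttop z [0.2363 0.2376] fit tilt(xy slopes) [ 0.029 -0.038]
side SP cam_a_pad r 0.0891 z 0.1363 0.9
side SP cam_a_pad r 0.0024 z -0.0008 0.16
wrist yel 843 r [0.0774 0.0889 0.0996] z [0.1342 0.141  0.147 ] ang from vertical(deg) 119.8 x -0.0007
wrist posttop z [0.2383 0.2393] fit tilt(xy slopes) [ 0.033 -0.05 ]
wrist SP cam_a_pad r 0.0933 z 0.141 0.85
top red 76 r [0.0518 0.0584 0.0646] z [0.2305 0.2423 0.2475] ang from vertical(deg) 20.2 x 0.0013
top SP cam_a_pad r 0.0023 z -0.0012 0.37
```

```bash
python3 -m crank '[[[7,-11,-10],0,0],[[13.5,-22,-25],0,0],[[13.5,-22,-43],0,0],[[13.5,-22,-43],0,0]]'; python3 -m crank '[[[1,-1.5,0],0,0],[[2,-3,-0.5],0,0],[[3,-4.5,-1],0,0],[[4,-6,-2],0,0],[[4,-6,-2],0,0]]'
python3 -c "
from h import *
p=eyes.read_camera('side'); a=p['img'][130:330,130:330]; cv2.imwrite('pics/s14.png',cv2.resize(a,(600,600)))"
```

```text
t: 30.28
tool_pos: [0.5839, 0.14, 0.262]
tcp_rot: [-179.7, -0.1, 123.5]
ft_force: [0.4, 0.3, 0.1]
width: 0.0006
t: 30.9
tool_pos: [0.5887, 0.1351, 0.2627]
tcp_rot: [180.0, 0.0, 123.6]
ft_force: [0.4, -0.3, -0.3]
width: 0.0003
```

View pics/s14.png

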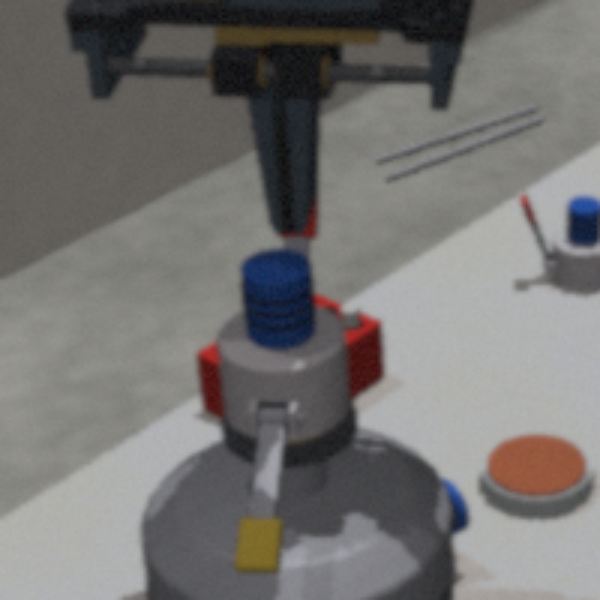

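```bash
python3 -m crank '[[[2,-3,-0.5],0,0],[[4,-6,-1.5],0,0],[[6,-9,-4],0,0],[[8.5,-12.5,-7],0,0],[[8.5,-12.5,-7],0,0]]'
```

```text
t: 31.58
tool_pos: [0.5971, 0.1225, 0.2553]
tcp_rot: [-180.0, -0.0, 123.6]
ft_force: [-0.8, 2.7, 1.0]
width: 0.0007
```

```bash
python3 -m crank '[[[2,-3,-2],0,0],[[4,-6,-4.5],0,0],[[6,-9,-8],0,0],[[8,-11.5,-11.5],0,0],[[8,-11.5,-11.5],0,0]]'; python3 -c "
from arms import *
arms(('side','top'),tag='15')"
```

```text
t: 32.2
tool_pos: [0.6054, 0.1106, 0.2439]
tcp_rot: [-180.0, 0.0, 123.6]
ft_force: [-1.7, 2.5, 0.3]
width: 0.0007
side yel 238 r [0.0836 0.0952 0.1053] z [0.1412 0.1478 0.1535] ang from vertical(deg) 112.0 x -0.0019
side red 48 r [0.0577 0.0754 0.0847] z [0.2033 0.206  0.2169] ang from vertical(deg) 52.1 x -0.0041
side posttop z [0.2366 0.2378] fit tilt(xy slopes) [-0.001  0.025]
side SP cam_a_pad r 0.094 z 0.1463 0.91
top yel 15 r [0.1028 0.1044 0.1064] z [0.1427 0.1467 0.1499] ang from vertical(deg) 110.2 x -0.0004
top SP cam_a_pad r 0.0931 z 0.1522 0.52
```

```bash
python3 -m crank '[[[1.5,-2.5,-3],0,0],[[3,-4.5,-7],0,0],[[4.5,-6.5,-10],0,0],[[5.5,-8.5,-14],0,0],[[5.5,-8.5,-14],0,0]]'
```

```text
t: 33.02
tool_pos: [0.6108, 0.1023, 0.2298]
tcp_rot: [-180.0, 0.0, 123.6]
ft_force: [-1.3, 1.6, 2.1]
width: 0.0004
```

```bash
python3 -m crank '[[[1,-1.5,-4],0,0],[[2,-3,-8],0,0],[[3,-4,-12],0,0],[[3.5,-5,-16],0,0],[[3.5,-5,-16],0,0]]'; python3 -c "
from arms import *
arms(('side','top'),tag='16')"
```

```text
t: 33.65
tool_pos: [0.6142, 0.0973, 0.2138]
tcp_rot: [-180.0, 0.0, 123.6]
ft_force: [-1.2, 2.0, 1.7]
width: 0.0002
side yel 235 r [0.0839 0.0944 0.1051] z [0.1416 0.1479 0.1541] ang from vertical(deg) 112.2 x -0.0019
side posttop z [0.2363 0.2377] fit tilt(xy slopes) [0.004 0.024]
side SP cam_a_pad r 0.0938 z 0.1518 0.56
top yel 108 r [0.0849 0.0952 0.1058] z [0.1444 0.1507 0.1564] ang from vertical(deg) 109.7 x -0.0005
top SP cam_a_pad r 0.0934 z 0.1454 0.72
```

```bash
python3 -m crank '[[[1,-1.5,-4],0,0],[[2,-3,-8],0,0],[[3,-4,-12],0,0],[[3.5,-5.5,-16],0,0],[[3.5,-5.5,-16],0,0]]'
```

```text
t: 34.48
tool_pos: [0.6177, 0.0922, 0.198]
tcp_rot: [180.0, -0.0, 123.6]
ft_force: [-0.3, 2.9, 3.1]
width: 0.0005
```

```bash
python3 -m crank '[[[0,0,-3],0,0],[[0,0,-6],0,0],[[0,0,-9],0,0],[[0,0,-12],0,0],[[0,0,-12],0,0]]'
```

```text
t: 35.1
tool_pos: [0.6179, 0.0921, 0.1866]
tcp_rot: [180.0, 0.0, 123.6]
ft_force: [-1.5, 1.2, 5.0]
width: 0.0009
```

```bash
python3 -m crank '[[[0,0,-2],0,0],[[0,0,-4],0,0],[[0,0,-6],0,0],[[0,0,-8],0,0],[[0,0,-8],0,0]]'
```

```text
t: 35.72
tool_pos: [0.6178, 0.0924, 0.1788]
tcp_rot: [179.9, 0.0, 123.6]
ft_force: [-1.8, 3.2, 6.1]
width: 0.0005
```

```bash
python3 -m crank '[[[0,0,-1.5],0,0],[[0,0,-3],0,0],[[0,0,-3],0,0]]'; python3 -c "
from arms import *
arms(('side','top'),tag='17')"
```

```text
t: 36.1
tool_pos: [0.6179, 0.0924, 0.176]
tcp_rot: [179.9, 0.0, 123.6]
ft_force: [-2.1, 2.9, 7.4]
width: 0.0004
side yel 238 r [0.0829 0.0948 0.106 ] z [0.1415 0.1484 0.154 ] ang from vertical(deg) 111.7 x -0.0021
side posttop z [0.2365 0.2379] fit tilt(xy slopes) [0.005 0.027]
side SP cam_a_pad r 0.0948 z 0.1503 0.6
top yel 107 r [0.0848 0.0955 0.1059] z [0.1449 0.1515 0.1561] ang from vertical(deg) 109.0 x -0.0006
top SP cam_a_pad r 0.0916 z 0.1479 0.55
```

```bash
python3 -m crank '[[[0,0,-1],0,0],[[0,0,-2],0,0],[[0,0,-2],0,0]]'
```

```text
t: 36.67
tool_pos: [0.6176, 0.0927, 0.1741]
tcp_rot: [179.9, -0.0, 123.6]
ft_force: [-3.0, 3.5, 7.9]
width: -0.0
```

```bash
python3 -m crank '[[[0,0,-1],0,0],[[0,0,-2],0,0],[[0,0,-2],0,0]]'
```

```text
t: 37.05
tool_pos: [0.6183, 0.0916, 0.1718]
tcp_rot: [179.9, 0.1, 123.6]
ft_force: [-1.2, 0.5, 4.1]
width: 0.0005
```

```bash
python3 -m crank '[[[0,0,-1],0,0],[[0,0,-2],0,0],[[0,0,-2],0,0]]'
```

```text
t: 37.42
tool_pos: [0.6184, 0.0916, 0.1697]
tcp_rot: [179.9, 0.1, 123.6]
ft_force: [-0.0, 0.5, 5.8]
width: 0.0005
```

```bash
python3 -m crank '[[[0,0,-1],0,0],[[0,0,-1.5],0,0],[[0,0,-1.5],0,0]]'; python3 -c "
from arms import *
arms(('side','top'),tag='18')"
```

```text
t: 37.8
tool_pos: [0.6184, 0.0915, 0.1683]
tcp_rot: [179.9, 0.1, 123.6]
ft_force: [0.1, 0.7, 5.1]
width: 0.0006
side yel 238 r [0.0839 0.0948 0.1056] z [0.1416 0.1486 0.1539] ang from vertical(deg) 111.5 x -0.0022
side posttop z [0.2364 0.2379] fit tilt(xy slopes) [0.003 0.026]
side SP cam_a_pad r 0.0949 z 0.1487 0.94
top yel 108 r [0.0851 0.0954 0.1062] z [0.1458 0.1518 0.1577] ang from vertical(deg) 108.8 x -0.0006
top SP cam_a_pad r 0.0933 z 0.1484 0.65
```

```bash
python3 -m crank '[[[0,0,-1],0,0],[[0,0,-1.5],0,0],[[0,0,-1.5],0,0]]'
```

```text
t: 38.38
tool_pos: [0.6186, 0.0916, 0.1675]
tcp_rot: [179.9, 0.1, 123.6]
ft_force: [-0.8, 0.7, 8.3]
width: 0.0003
```

```bash
python3 -m crank '[[[0,0,-1],0,0],[[0,0,-1.5],0,0],[[0,0,-1.5],0,0]]'
```

```text
t: 38.75
tool_pos: [0.6189, 0.0916, 0.1667]
tcp_rot: [179.8, 0.2, 123.6]
ft_force: [-1.2, 0.2, 10.7]
width: 0.0003
```

```bash
python3 -m crank '[[[0,0,-1],0,0],[[0,0,-1.5],0,0],[[0,0,-1.5],0,0]]'
```

```text
t: 39.12
tool_pos: [0.619, 0.0916, 0.1659]
tcp_rot: [179.8, 0.2, 123.6]
ft_force: [-1.3, 0.2, 12.7]
width: 0.0004
```

The force is climbing (12.7 N), so the red arm is at its stop. I'll lift off and look.

```bash
python3 -m crank '[[[0,0,20],0,0],[[-5,8,70],0,0],[[-20,30,125],0,0],[[-35,52,150],0,0],[[-35,52,150],0,0]]'; python3 -c "
from arms import *
st()
arms(('side','wrist','top'),tag='19')
a=cv2.imread('pics/side19.png')[160:310,150:300]; b=cv2.imread('pics/wrist19.png')[60:420,140:500]
cv2.imwrite('pics/c19.png',np.hstack([cv2.resize(a,(400,400)),cv2.resize(b,(400,400))]))"
```

```text
t: 39.75
tool_pos: [0.583, 0.1447, 0.3151]
tcp_rot: [179.8, 0.2, 123.7]
ft_force: [-0.4, -0.7, 0.0]
width: 0.0002
t 39.75 pos [0.583  0.1447 0.3151] rot [1.7978e+02 1.7000e-01 1.2369e+02] F [-0.4 -0.7  0. ] T [-0.05 -0.18  0.02] w 0.0002
side yel 237 r [0.081  0.0924 0.1028] z [0.1361 0.142  0.1481] ang from vertical(deg) 117.5 x -0.002
side posttop z [0.2357 0.237 ] fit tilt(xy slopes) [-0.006 -0.007]
side SP cam_a_pad r 0.0907 z 0.1433 0.89
wrist yel 888 r [0.0772 0.0888 0.0999] z [0.1382 0.1447 0.1502] ang from vertical(deg) 116.9 x -0.0005
wrist red 36 r [0.0821 0.0922 0.1022] z [0.1375 0.1433 0.1496] ang from vertical(deg) 116.6 x -0.0017
wrist posttop z [0.2377 0.2386] fit tilt(xy slopes) [ 0.005 -0.006]
wrist SP cam_a_pad r 0.0911 z 0.1438 0.76
```

View pics/c19.png

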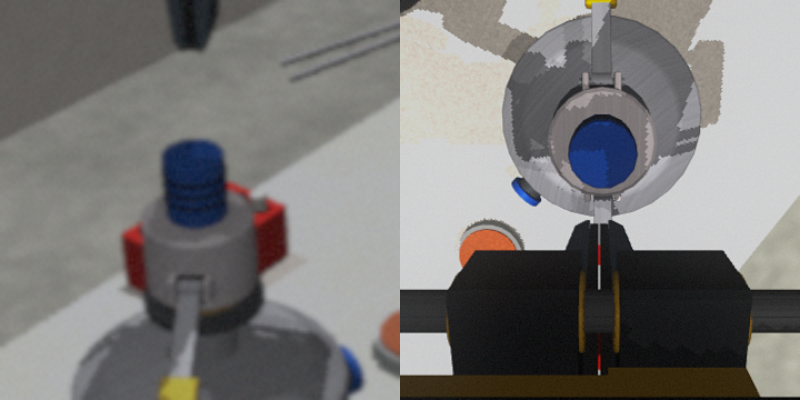

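Both arms now read about 117° on their upper face, which is the 120° stop less the half-thickness offset. The coupling is level, with the post top at 0.238. I'll back away for a final check of everything, bystanders included.

```bash
python3 -m crank '[[[-20,-40,30],0,0],[[-40,-90,60],0,0],[[-60,-140,60],0,0],[[-80,-190,60],0,0],[[-80,-190,60],0,0]]'; python3 -c "
from arms import *
st()
arms(('side','top'),tag='20')
p=eyes.read_camera('top')
for o in ['amber_bottle','tube_rack','petri_dish']:
    for d in finder.boxes_of(p,o)[:1]: print(o,np.round(d['point'],3),round(d['confidence'],2))
"
```

```text
t: 40.67
tool_pos: [0.5015, -0.049, 0.3729]
tcp_rot: [-179.9, 0.0, 123.3]
ft_force: [0.7, 0.4, 0.7]
width: -0.0
t 40.67 pos [ 0.5015 -0.049   0.3729] rot [-1.7993e+02  2.0000e-02  1.2326e+02] F [0.7 0.4 0.7] T [ 0.05 -0.11  0.02] w -0.0
side yel 236 r [0.0809 0.0919 0.1027] z [0.1355 0.1421 0.1486] ang from vertical(deg) 117.7 x -0.002
side posttop z [0.2357 0.237 ] fit tilt(xy slopes) [ 0.003 -0.013]
side SP cam_a_pad r 0.0888 z 0.1427 0.7
top yel 104 r [0.0822 0.0927 0.103 ] z [0.138  0.1458 0.1515] ang from vertical(deg) 114.5 x -0.0007
top red 90 r [0.078  0.0878 0.0974] z [0.1362 0.1429 0.1496] ang from vertical(deg) 118.8 x 0.002
top posttop z [0.2376 0.2395] fit tilt(xy slopes) [0.016 0.02 ]
top SP cam_a_pad r 0.0891 z 0.1413 0.64
tube_rack [0.734 0.044 0.047] 0.71
petri_dish [ 0.544 -0.019  0.019] 0.61
```

View pics/top20.png

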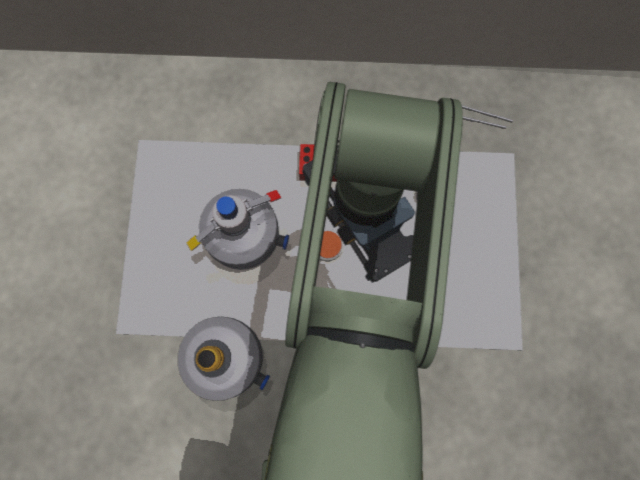

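The top view shows both arms down, yellow at (194,243) and red at (274,196), with the coupling on the far tank. The rack's left edge (300,160) and the dish (330,245) are where they started. Handing in.

```bash
python3 -c "
from h import *
p=eyes.read_camera('side')
for o in ['amber_bottle','tube_rack','petri_dish']:
    for d in finder.boxes_of(p,o)[:1]: print(o,np.round(d['point'],3),round(d['confidence'],2))
print(r.sign_off())"
```

```text
amber_bottle [ 0.404 -0.009  0.067] 0.89
tube_rack [ 0.706 -0.02   0.035] 0.73
petri_dish [ 0.545 -0.006  0.021] 0.7
the job is handed in; nothing more can be done
None
```

The larger coupling is on the far tank's adaptor with both cam arms down, and the job was handed in at about 41 s. I pressed it home to a hard stop at about 19 N on the wrist, then swung the yellow arm down, then the red.

**Tilt along the way:** swinging the yellow arm tipped the coupling by about 0.1 rad. I pressed the red side of the post top down (23 N) before swinging the red arm. That roughly halved the tilt, and the red swing levelled the rest.

**Last checks:**
- **Seating:** the post top measured about 0.238 m (0.236 m in the side camera, which reads low), and 0.238 m is fully home. The wrist and side cameras put the remaining tilt at 0.015 rad or less. The top camera put it at about 0.025 rad, and I took that as within its noise.
- **Arms:** both lie at about 117° on their upper faces, which matches the 120° stop. The top camera alone read 114.5° for yellow and 118.8° for red, which I put down to its offset of a few millimetres.
- **Stops:** the red arm's stop was felt as a force rise to 12.7 N. The yellow arm's stop was judged only from its angle, because no force rise was felt there.
- **Bystanders:** the bottle is where it was (within 1 mm in the side camera) and the dish within about 5 mm in the top camera. The rack was partly hidden; its reported position was up to 4 cm off and the two cameras disagreed, though its visible edge in the top view had not moved and the arm never went near it.

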